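# Load and lock a drill battery in its charging dock

## Robot

A 6-joint arm with a two-finger parallel gripper is mounted at the origin on a cart in front of the work surface, level with it; the furniture and walls round the work are solid. World frame = base frame: x ahead of the robot, y to its left, z up, the work surface at z = 0. Lengths are in m, angles in rad, forces in N, time in s.
With the tool pointing down it reaches from about 0.3 to 0.75 m from the base axis. Payload 8.5 kg.
Tool frame: the origin (TCP) lies midway between the tips of the shut fingers; the grasp point (between the pads) lies env.grasp_offset behind it (env.grasp_offset is the distance from the TCP to the grasp point, in m); z points along the fingers, y is the line along which they close (so a half turn about z gives the same grasp; the last joint's range is limited). The gripper opens to 88 mm and grips with 3 to 60 N. Pads are 18 mm wide; open, the fingers measure 123 mm over their backs; the gripper's body (75 mm by 187 mm) begins 45 mm behind the grasp point.
Start: joints at [-1.529, 0.381, 1.297, -0, 1.464, -0.215], TCP at [0.14, -0.532, 0.239] pointing down, gripper open.
Joint ranges: [-3.11, 3.11], [-0.89, 2.33], [0.22, 2.48], [-1.42, 4.56], [0.17, 2.85], [-2.88, 2.88]. Speed limits (rad/s): [2.39, 2.39, 3.14, 3.14, 3.14, 3.14].

## Interface

Orientations are given as a unit quaternion [w, x, y, z].
In Python, from bench import env, eyes gives the robot as it stands.
- The arm moves only by the tool send_rows, never from a script. Its argument "increments" is text: rows parted by semicolons, each of 7 numbers parted by spaces: the shift along the tool's x, y, z each as a share of 3 cm, from -1 to 1, then the turn, a rotation vector about the tool's x, y, z each as a share of 6 degrees, from -1 to 1, then the opening, from -1 (shut) to 1 (fully open). In form: dx dy dz ax ay az hand; .... A call has 1 to 12 rows; each row shifts and turns the commanded pose from where the row before left it, along the tool's axes as they then stand; what a row does not reach is not made up. A row lasts 1/12 s, in which the tool goes at most 41.7 mm and 7.16 degrees, less where a joint would pass 70% of its speed; a pose out of reach is approached as far as the arm can. A call with a number of a shift or a turn outside -1 to 1 is refused whole. A call with a gripper value outside its range is refused whole. The fingers move at their own pace and stop on an object; "force" is the grip in N (left out, the last holds). Time passes only in rows, so rows that do not move let the fingers close. It gives the time, the measured TCP pose, the force, the opening and the grip force at its end, in the units of the state.
- env.read_state(): the state, without advancing time (a new reading comes with each control period).
- eyes.read_camera(name): name is "scene" or "side" or "wrist"; returns a dict with "image" (384x512x3 uint8, red, green, blue), "depth" (384x512 float32, m along the optical axis (not along the pixel's ray), 0 where there is no reading), "camera_matrix" (3x3 intrinsics, pixels), "rvec" (rotation vector, rad) and "tvec" (3), from world to camera coordinates, as OpenCV has them. Camera axes: x right, y down, z forward; pixel columns grow to the right and rows downward; lengths in m; the calibration is good to about 2 mm. A picture is of the moment at which its call begins.
- env.job_done(): hands the job in; it is judged then, once.
The state is a dict: "t": time; "joint_positions": joint angles; "joint_velocities": joint speeds; "joint_efforts": joint torques, N m; "eef_pos": TCP position; "tool_rot": TCP orientation; "force": force on the tool from outside, world axes, zero at the start; "wrist_torque": the same for the moment, N m; "width": finger opening in m; "grip_force": force on a finger pad.
Only numpy, scipy, OpenCV 4.12 (cv2) and the standard library are available. Lean on these libraries where they do the work, as an engineer would, in place of code of your own. Each camera call takes 0.05 s, during which the arm holds its last target. There are 200 camera calls.

## Task

Put the drill's battery pack on charge: push it up the ramp and over the lip of the charging dock until it sits down flat in the bay, fully home. Then lock it in by sliding the flush lock slide along its recess, through its click, all the way towards the bay. Work gently, never forcing the battery, the slide or the dock, and leave the tape measure, the hex nut and the standing bolt where they are.

Things in the scene. Friction and masses are not known exactly. Their poses are not given: they have to be found in the camera images.
- dock: Grey charging dock with black roof (the charging head), fixed, about 224 mm wide, 108 high. Origin: on the bench under the middle of the bay; x = way in for the battery, y left, z up. Bay open to -x: walls at y = +-42 mm, floor z = 5, back stop x = +44. The roof covers bay and lock out to x = -66, z = 82 to 108: to reach below it tilt the tool about 25 to 50 degrees, coming from the -x side.
- ramp_lip (a point): Middle of the dock's lip, on its top edge, 10 mm above the bench; axes as the dock's. The lip lies across the bay's mouth, 4 mm thick (dock x = -48.5 to -44.5 mm), 5 mm above the bay floor. From it a ramp falls to the bench at dock x = -93.5 mm. Side walls reach out to dock x = -80, flared guides on to -97 mm (about 104 mm apart).
- bay_home (a point): Point on the bay floor, 5 mm above the dock's origin, where the battery's origin lies when the battery is home; the bay leaves it 1 mm further in, 2.5 mm back and 4 mm sideways. Axes as the dock's.
- recess (a point): Point of the dock over the lock's recess, level with the deck (z = 36 mm), 25 mm right (-y) of the rib's place at joint value 0. Axes as the dock's. The recess is 26 mm wide (13 each side of this point in x), 9 mm deep and empty from 20 mm right to 20 mm left of it while unlocked. Deck of the lock block: dock x = -80 to -24, y = -160 to -42 mm, only the roof above it.
- lock_slide (a joint): Travel of the lock slide, m: 0 unlocked (starts at 0 to 4 mm), 0.024 = end stop, locked; moves along dock +y, to the bay. Rubs with 2 N; a sprung click from 13 to 18 mm takes some 7 N in all, then it runs on easily to the stop. Its bolt then stands 20 mm into the bay before the battery (dock x = -61 to -49 mm); a battery not behind the lip is in its way.
- lock_rib (a point): Middle of the top of the lock slide's grip rib: a light metal bar 23 mm across the recess (dock x), 10 mm thick (dock y), standing up from the recess floor to the level of the deck. Moves with the slide.
- battery_pack: Black drill battery, loose, 0.38 to 0.63 kg, 87 x 81 x 60 mm, before the ramp. Origin: centre of its underside; z up, x along it, into the dock within 0.25 rad at first. Lower part: x = -42 to +43, y = +-38 mm, 38 mm high; on it a terminal block 60 x 50 mm, to 56 mm high. Slides with 2 to 5 N, up the ramp with up to 15; binds if pressed down while pushed. Drops 5 mm behind the lip.
- tape_measure: Yellow tape measure, loose, standing, 38 x 72 x 62 mm, right of the dock; leave it. Origin: centre of its underside.
- hex_nut: Large steel hex nut, loose, lying flat, 34 mm wide, 14 mm high, in front of the dock on the right; leave it. Origin: centre of its underside.
- coach_bolt: Steel bolt standing on its head, loose, 27 mm wide, 75 mm high, left of the dock; leave it. Origin: centre of its underside.

How it is judged:
On the way, in this order (a step that is already met when the one before it is completed fails the run):
1. the battery sits flat in the bay, behind the lip (x of battery_pack in the frame of bay_home between -0.005 and 0.004 m and y of battery_pack in the frame of bay_home between -0.008 and 0.008 m and z of battery_pack in the frame of bay_home between -0.003 and 0.002 m and angle between battery_pack's own z axis and vertical below 0.03 rad), for 0.2 s.
2. the lock slide is at its locked end (value of joint lock_slide above 0.0215 m), for 0.2 s.
At the end, for the whole second after the job is handed in: The battery is at rest flat on the bay floor behind the lip (origin within 5 mm of bay_home along the bay, 8 mm across, tilted less than 0.03 rad), and the lock slide stands past 21.5 mm of its 24 mm (all of step 1 and value of joint lock_slide above 0.0215 m and linear speed of battery_pack below 0.01 m/s); the robot touches nothing.
It fails at once if the battery is forced against the dock with more than 80 N (contact force between battery_pack and dock above 80 N).
It fails at once if the fingers press on the dock or its lock slide with more than 40 N (contact force between the fingers and dock above 40 N).
It fails at once if a bystander (tape measure, nut, bolt) is shifted by more than 15 mm (distance of any of tape_measure, hex_nut, coach_bolt from where it was at the start of the episode above 0.015 m).
It also fails if it takes over 72 s, if anything falls off the work surface, if the arm or the gripper's body presses on something with over 40 N, if the wrist force passes 120 N, or if a joint passes its speed limit or range.

## Working session

There is one attempt and no reset: what is moved stays moved. The work goes in short steps, Python scripts to look and compute and a tool call to move; the robot and the scene stay as the last step left them, time stands still between calls to the robot, and variables do not carry over. Pictures are saved under pics/ and viewed, at most 10 in all, crops included, and the job is handed in when it is done.

Besides the shell and the picture viewer there is one more tool, called by a JSON object that holds its "method" and its "body", one argument or row to a line. send_rows: Moves the arm, as the interface text tells. Shift numbers are shares of 3 cm and turn numbers shares of 6 degrees, none past 1 either way. Its arguments: {"type":"object","properties":{"increments":{"type":"string"},"force":{"type":"number"}},"required":["increments"]}

```bash
ls; mkdir -p pics; cat > h.py <<'E'
from bench import env, eyes
import numpy as np, cv2
from scipy.spatial.transform import Rotation as R
def cloud(name):
    c=eyes.read_camera(name); K=np.array(c["camera_matrix"]); d=c["depth"]
    Rm=cv2.Rodrigues(np.array(c["rvec"],float))[0]; t=np.array(c["tvec"]).ravel()
    v,u=np.mgrid[:d.shape[0],:d.shape[1]]
    P=np.stack([(u-K[0,2])/K[0,0]*d,(v-K[1,2])/K[1,1]*d,d],-1)
    W=(P-t)@Rm; W[d<=0]=np.nan
    return c["image"],W,(K,Rm,t)
def save(n,im,crop=None,s=1):
    if crop: im=im[crop[0]:crop[1],crop[2]:crop[3]]
    im=cv2.resize(im,None,fx=s,fy=s,interpolation=cv2.INTER_CUBIC)
    cv2.imwrite("pics/"+n,im[:,:,::-1])
E
python3 - <<'E'
from h import *
ims=[]
for n in ("scene","side"):
    im,W,cal=cloud(n); np.savez(n+"0.npz",im=im,W=W,K=cal[0],R=cal[1],t=cal[2]); save(n+"0.png",im,s=1.5)
    print(n,-cal[1].T@cal[2],cal[1][2])
s=env.read_state(); print(s,env.grasp_offset)
E
```

```text
pics
scene [ 0.1308204  -0.81770604  0.63089063] [ 0.48658972  0.55159871 -0.67747273]
side [0.28683085 0.48264326 0.67387271] [ 0.22489964 -0.77926833 -0.58494532]
{'t': 0.1, 'joint_positions': array([-1.52930270e+00,  3.81150995e-01,  1.29812970e+00,  8.30130467e-06,
        1.46358552e+00, -2.15286693e-01]), 'joint_velocities': array([ 3.03904313e-05, -1.98666915e-03, -1.58022283e-03, -9.59930464e-04,
       -3.79690366e-04,  2.09020232e-04]), 'joint_efforts': array([ 3.98670949e-03, -4.38653934e+01, -2.24913025e+01,  7.14971032e-02,
        3.42523505e-02, -7.53750555e-05]), 'eef_pos': array([ 0.13967921, -0.53172619,  0.23820613]), 'tool_rot': array([-6.34020329e-04,  9.91769155e-01,  1.28037249e-01,  5.93754276e-05]), 'force': array([0.02900882, 0.1076782 , 0.8454494 ]), 'wrist_torque': array([0.02388324, 0.00363928, 0.00612582]), 'grip_force': 0.0, 'width': 0.08800050523308316} 0.0187
```

View pics/scene0.png

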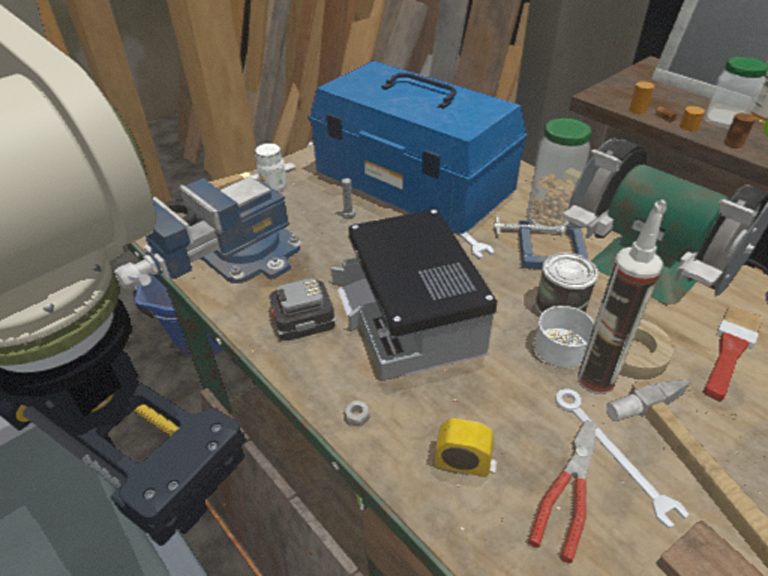

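View pics/side0.png

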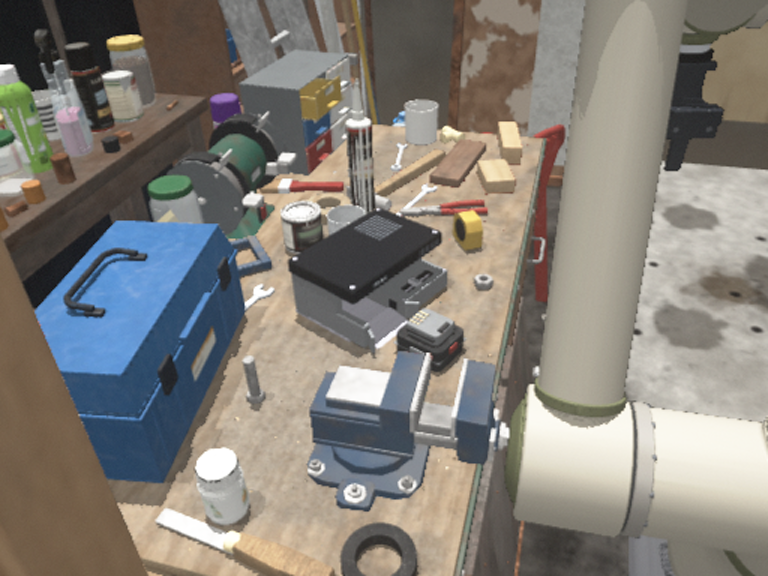

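The scene picture shows the black roof with corners at about (348,226), (436,211), (494,303) and (398,330). The battery is at (300,305), and the lock recess is below the roof edge at about (385,325). The nut is at (356,412), the tape at (465,447) and the bolt at (347,198). The side picture shows the same layout: battery at (430,338), recess at (415,285).

```bash
python3 - <<'E'
from h import *
for n in ("scene","side"):
    f=np.load(n+"0.npz"); W=f["W"]; im=f["im"].astype(int); P=W.reshape(-1,3); C=im.reshape(-1,3)
    def sel(m,name,zs):
        pass
    v,u=np.mgrid[:384,:512]
    box={"scene":(225,335,135,222),"side":(190,298,138,205)}[n]
    m=(u>box[0])&(u<box[1])&(v>box[2])&(v<box[3])&(abs(W[...,2]-.108)<.006)&(im.max(-1)<70)
    q=W[m]; r=cv2.minAreaRect(q[:,:2].astype(np.float32)); print(n,"roof",r,q[:,2].mean(),m.sum()); print(cv2.boxPoints(r).round(4).tolist())
    box={"scene":(175,225,180,228),"side":(258,312,200,250)}[n]
    b=(u>box[0])&(u<box[1])&(v>box[2])&(v<box[3])
    for lo,hi in((.050,.064),(.034,.042),(.012,.070)):
        m=b&(W[...,2]>lo)&(W[...,2]<hi); q=W[m]
        r=cv2.minAreaRect(q[:,:2].astype(np.float32)); print(n,"bat",lo,m.sum(),np.round(r[0],4),np.round(r[1],4),r[2],np.median(q[:,2]));print(cv2.boxPoints(r).round(4).tolist())
    # bystanders
    for nm,(s,d) in dict(nut=((237,275),(322,188)),tape=((310,298),(312,153)),bolt=((231,132),(167,253))).items():
        c=s if n=="scene" else d; w=W[c[1]-4:c[1]+5,c[0]-4:c[0]+5].reshape(-1,3); print(nm,np.nanmedian(w,0).round(4))
s=np.load("side0.npz"); save("side_zoom.png",s["im"],(150,260,190,330),5)
E
```

```text
scene roof ((0.5765461325645447, -0.3765195310115814), (0.22577981650829315, 0.14498025178909302), 65.049560546875) 0.1080868585064319 4208
[[0.46320000290870667, -0.44830000400543213], [0.5946999788284302, -0.5095000267028809], [0.6898999810218811, -0.30469998717308044], [0.5583999752998352, -0.243599995970726]]
scene bat 0.05 486 [ 0.4452 -0.2692] [0.0557 0.0606] 67.94002532958984 0.05620039354190809
[[0.4066999852657318, -0.28360000252723694], [0.4629000127315521, -0.30630001425743103], [0.4837999939918518, -0.2547000050544739], [0.4275999963283539, -0.23199999332427979]]
scene bat 0.034 425 [ 0.4449 -0.2686] [0.0742 0.085 ] 65.74164581298828 0.03818596404717252
[[0.39100000262260437, -0.2849000096321106], [0.4684000015258789, -0.3197999894618988], [0.49889999628067017, -0.25220000743865967], [0.4214000105857849, -0.21729999780654907]]
scene bat 0.012 1290 [ 0.47  -0.242] [0.1526 0.109 ] 61.619083404541016 0.039005415117401965
[[0.38580000400543213, -0.2831999957561493], [0.48170000314712524, -0.33500000834465027], [0.5541999936103821, -0.20080000162124634], [0.45829999446868896, 
[... 624 characters left out ...]
51703644, -0.24809999763965607], [0.4296000003814697, -0.22509999573230743]]
side bat 0.034 367 [ 0.463  -0.2745] [0.0858 0.1328] 58.6988410949707 0.03815141336013795
[[0.3840000033378601, -0.2766999900341034], [0.4975000023841858, -0.3456999957561493], [0.5419999957084656, -0.27239999175071716], [0.428600013256073, -0.20340000092983246]]
side bat 0.012 1252 [ 0.4718 -0.2872] [0.0959 0.1681] 48.621490478515625 0.03871774476287565
[[0.37700000405311584, -0.2676999866962433], [0.5030999779701233, -0.37880000472068787], [0.5665000081062317, -0.3068000078201294], [0.44040000438690186, -0.195700004696846]]
nut [ 0.3903 -0.4469  0.0115]
tape [ 0.4383 -0.5655  0.0446]
bolt [ 0.6651 -0.0984  0.0383]
```

View pics/side_zoom.png

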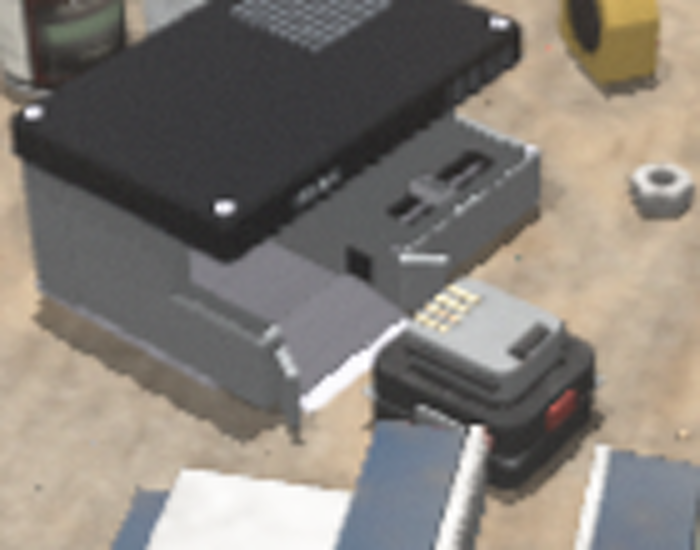

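The zoom shows the ramp between the flared guides, with the battery nearly in line in front of it. The lock slide's rib is in the recess at zoom px (430,185), on the deck right of the bay. Next I check the dock frame and clearances numerically.

```bash
cat >> h.py <<'E'
O=np.array([.5914,-.3275]); A=np.deg2rad(-25.0); EX=np.array([np.cos(A),np.sin(A)]); EY=np.array([-EX[1],EX[0]])
def dock(p):
    p=np.asarray(p); d=p[...,:2]-O
    return np.stack([d@EX,d@EY,p[...,2]],-1)
def tcp():
    s=env.read_state(); r=R.from_quat(np.roll(s["tool_rot"],-1)).as_matrix()
    D=np.array([[*EX,0],[*EY,0],[0,0,1]])
    return s,dock(s["eef_pos"]),D@r
def rep():
    s,p,r=tcp(); print("t",round(s["t"],2),"dock mm",(p*1e3).round(1),"F dock",(np.array([s["force"][:2]@EX,s["force"][:2]@EY,s["force"][2]])).round(1),"w",round(s["width"]*1e3,1),"tilt",round(np.rad2deg(np.arctan2(r[0,2],-r[2,2])),1),"xaxis",r[:,0].round(3),"y",r[:,1].round(3),"q",s["joint_positions"].round(2))
E
python3 - <<'E'
from h import *
for n in ("scene","side"):
    f=np.load(n+"0.npz"); D=dock(f["W"]); 
    m=(D[...,0]>-.50)&(D[...,0]<-.1)&(D[...,1]>.05)&(D[...,1]<.3)&(D[...,2]>.03)
    q=D[m]*1e3
    print(n,"vise", [(x,int(q[(q[:,0]>x)&(q[:,0]<x+50)][:,1].min()),int(q[(q[:,0]>x)&(q[:,0]<x+50)][:,2].max())) for x in range(-500,-100,50) if ((q[:,0]>x)&(q[:,0]<x+50)).any()])
    b=(D[...,2]>.033)&(D[...,2]<.039)&(D[...,0]>-.1)&(D[...,0]<-.02)&(D[...,1]>-.17)&(D[...,1]<-.03)
    q=D[b]*1e3
    print("deck pts",len(q),np.percentile(q,[1,99],axis=0).round(1).tolist(),"x vs y edges",[(y,q[(q[:,1]>y)&(q[:,1]<y+10),0].min().round(1)) for y in range(-160,-45,10) if ((q[:,1]>y)&(q[:,1]<y+10)).any()])
    b=(D[...,2]>.018)&(D[...,2]<.0325)&(D[...,0]>-.079)&(D[...,0]<-.03)&(D[...,1]>-.155)&(D[...,1]<-.05)
    q=D[b]*1e3; print("recess",len(q)); print(q[np.argsort(q[:,1])].round(0).astype(int).tolist()[:60])
    b=(D[...,2]>.010)&(D[...,2]<.06)&(D[...,0]>-.215)&(D[...,0]<-.1)&(abs(D[...,1])<.055)
    for lo,hi in((.052,.062),(.012,.042)):
        q=D[b&(D[...,2]>lo)&(D[...,2]<hi)]; print("bat dock",np.array(cv2.boxPoints(cv2.minAreaRect((q[:,:2]*1e3).astype(np.float32)))).round(1).tolist())
E
```

```text
scene vise [(-450, 84, 118), (-400, 50, 434), (-350, 81, 135), (-300, 92, 136), (-250, 119, 133), (-200, 147, 114), (-150, 188, 92)]
deck pts 583 [[-92.5, -159.1, 33.4], [-22.7, -41.2, 38.5]] x vs y edges [(-160, np.float64(-78.9)), (-150, np.float64(-79.0)), (-140, np.float64(-79.1)), (-130, np.float64(-78.7)), (-120, np.float64(-79.1)), (-110, np.float64(-79.0)), (-100, np.float64(-79.0)), (-90, np.float64(-79.0)), (-80, np.float64(-79.1)), (-70, np.float64(-79.0)), (-60, np.float64(-96.8)), (-50, np.float64(-88.3))]
recess 262
[[-79, -152, 19], [-55, -151, 32], [-79, -151, 28], [-78, -150, 20], [-79, -145, 24], [-79, -145, 30], [-79, -145, 20], [-41, -140, 30], [-43, -139, 29], [-58, -139, 28], [-49, -139, 28], [-79, -138, 28], [-51, -138, 28], [-79, -138, 22], [-55, -138, 29], [-62, -138, 28], [-53, -137, 28], [-44, -137, 28], [-59, -137, 26], [-46, -137, 28], [-48, -136, 28], [-63, -136, 27], [-50, -136, 28], [-59, -136, 28], [-57, -136, 27], [-61, -136, 29], [-41, -135, 28], [-46, -135, 29], [-43, -135, 28], [-52, -134, 27], [-54, -134, 27], [-41, -133, 29], [-49, -133, 28], [-
[... 1973 characters left out ...]
36, 28], [-77, -135, 24], [-40, -135, 31], [-41, -134, 28], [-78, -134, 28], [-55, -134, 28], [-58, -134, 29], [-45, -134, 30], [-42, -134, 25], [-49, -133, 29], [-79, -133, 23], [-78, -133, 32], [-46, -132, 28], [-39, -132, 28], [-54, -130, 30], [-55, -129, 27], [-48, -129, 28], [-59, -129, 29], [-42, -129, 28], [-52, -129, 29], [-79, -128, 32], [-39, -128, 28]]
bat dock [[-189.89999389648438, 24.100000381469727], [-186.89999389648438, -32.099998474121094], [-125.30000305175781, -28.799999237060547], [-128.3000030517578, 27.399999618530273]]
bat dock [[-205.6999969482422, 34.70000076293945], [-201.89999389648438, -44.5], [-113.19999694824219, -40.20000076293945], [-117.0999984741211, 39.0]]
```

{"method": "send_rows", "body": {
  "increments": ".83 -.45 .14 0 0 0 1;.83 -.45 .14 0 0 0 1;.83 -.45 .14 0 0 0 1;.83 -.45 .14 0 0 0 1;.83 -.45 .14 0 0 0 1;.83 -.45 .14 0 0 0 1;.83 -.45 .14 0 0 0 1;.83 -.45 .14 0 0 0 1;.83 -.45 .14 0 0 0 1;.83 -.45 .14 0 0 0 1;.83 -.45 .14 0 0 0 1;.83 -.45 .14 0 0 0 1",
  "force": 8
}}

```text
t: 1.1
eef_pos: [0.3883, -0.2981, 0.188]
tool_rot: [-0.0, 0.992, 0.128, -0.0]
force: [0.1, -1.1, -1.4]
width: 0.0881
grip_force: 0.0
```

{"method": "send_rows", "body": {
  "increments": "0 0 0 0 0 1 1;0 0 0 0 0 1 1;0 0 0 0 0 1 1;0 0 0 0 0 1 1;0 0 0 0 0 1 1;0 0 0 0 0 1 1;0 0 0 0 1 0 1;0 0 0 0 1 0 1;0 0 0 0 1 0 1;0 0 0 0 1 0 1;0 0 0 0 .5 0 1;0 0 0 0 0 0 1"
}}

```text
t: 2.1
eef_pos: [0.3863, -0.2984, 0.1876]
tool_rot: [0.043, 0.956, -0.18, 0.229]
force: [-0.9, -0.2, 0.8]
width: 0.088
grip_force: 0.0
```

```bash
python3 - <<'E'
from h import *
rep()
im,W,cal=cloud("wrist"); save("wrist1.png",im,s=1.2)
D=dock(W)
for lo,hi in((.050,.062),(.034,.042)):
    m=(D[...,2]>lo)&(D[...,2]<hi)&(D[...,0]>-.25)&(D[...,0]<-.1)&(abs(D[...,1]+.008)<.06)
    q=(D[m]*1e3).astype(np.float32); r=cv2.minAreaRect(q[:,:2]); print(m.sum(),r)
E
```

```text
t 2.1 dock mm [-198.2  -60.3  187.6] F dock [-0.8 -0.6  0.8] w 88.0 tilt 26.9 xaxis [0.889 0.056 0.454] y [ 0.063 -0.998 -0.002] q [-1.06  0.18  1.86  0.42  0.78  0.63]Traceback (most recent call last):
  File "<stdin>", line 7, in <module>
cv2.error: OpenCV(4.12.0) /io/opencv/modules/imgproc/src/convhull.cpp:143: error: (-215:Assertion failed) total >= 0 && (depth == CV_32F || depth == CV_32S) in function 'convexHull'
```

View pics/wrist1.png

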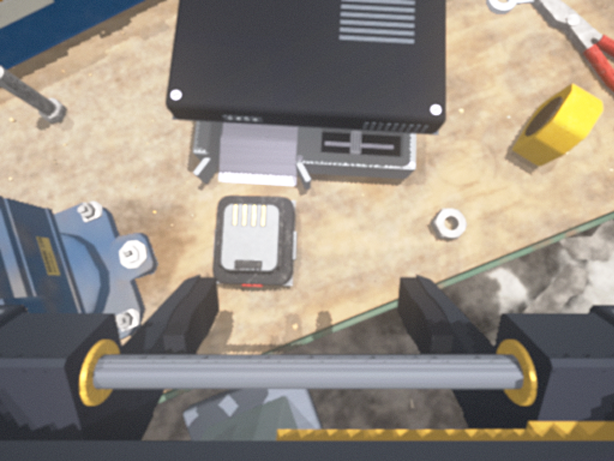

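The wrist view shows the battery at (255,242), slightly left of and nearly square to the ramp foot (219,178)-(298,186). The rib is at (355,141) in the recess, and the open fingers point down either side of the battery's rear.

```bash
python3 - <<'E'
from h import *
im,W,(K,Rm,t)=cloud("wrist"); D=dock(W)
print("valid depth",np.isfinite(W[...,0]).mean(), np.nanmin(D[...,2]))
c=-Rm.T@t
def px(u,v,z):
    d=Rm.T@np.linalg.inv(K)@np.array([u/1.2,v/1.2,1]); p=c+d*(z-c[2])/d[2]; return (dock(p)*1e3).round(1)
for n,u,v,z in [("bat L front",218,200,.038),("bat R front",295,200,.038),("bat R rear",293,285,.038),("bat L rear",214,280,.038),("blk FL",222,203,.056),("blk FR",280,203,.056),("blk RL",221,273,.056),("blk RR",280,273,.056),("rampL",219,178,0),("rampR",298,186,0),("roofL",169,108,.108),("roofR",442,130,.108),("deck R front",415,178,.036),("recL near",322,151,.036),("recR near",402,154,.036),("ribL",349,138,.036),("ribR",361,138,.036)]: print(n,px(u,v,z))
E
```

```text
valid depth 0.99615478515625 -0.7873678958553539
bat L front [-120.7   32.3   38. ]
bat R front [-116.   -41.9   38. ]
bat R rear [-196.7  -45.6   38. ]
bat L rear [-196.8   28.2   38. ]
blk FL [-127.1   23.2   56. ]
blk FR [-123.7  -29.4   56. ]
blk RL [-189.9   17.8   56. ]
blk RR [-186.6  -34.2   56. ]
rampL [-88.2  44.6   0. ]
rampR [-91.7 -42.    0. ]
roofL [-64.6  58.  108. ]
roofR [ -69.3 -155.5  108. ]
deck R front [ -86.1 -157.5   36. ]
recL near [-64.3 -65.   36. ]
recR near [ -62.4 -144.2   36. ]
ribL [-49.1 -91.1  36. ]
ribR [ -48.3 -103.    36. ]
```

{"method": "send_rows", "body": {
  "increments": "0 -.88 0 0 0 0 1;0 -.88 0 0 0 0 1;-.33 0 .9 0 0 0 1;-.33 0 .9 0 0 0 1;-.33 0 .9 0 0 0 1;-.33 0 .9 0 0 0 1;-.33 0 .9 0 0 0 1;0 0 0 0 0 0 1"
}}

```text
t: 2.87
eef_pos: [0.423, -0.2555, 0.0414]
tool_rot: [0.04, 0.956, -0.179, 0.227]
force: [-0.3, 0.4, -0.5]
width: 0.0881
grip_force: 0.0
```

```bash
python3 -c "
from h import *
rep()
im,W,c=cloud('scene'); save('s2.png',im,(120,300,120,350),3)"
```

```text
t 2.87 dock mm [-183.1   -5.9   41.4] F dock [-0.4  0.3 -0.5] w 88.1 tilt 26.6 xaxis [0.892 0.057 0.448] y [ 0.066 -0.998 -0.004] q [-0.91  0.47  2.04  0.82  0.32  0.29]
```

View pics/s2.png

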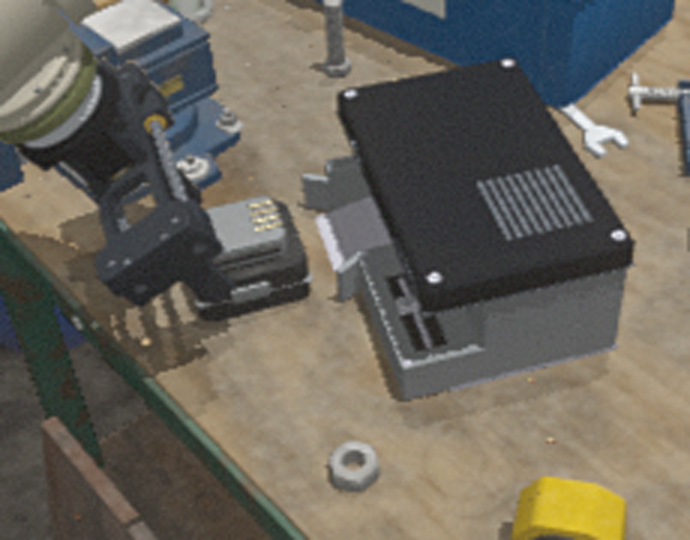

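Fingers straddle the rear of the battery cleanly. Going down the last bit and closing gently.

{"method": "send_rows", "body": {
  "increments": "-.16 0 .43 0 0 0 1;-.16 0 .43 0 0 0 1;0 0 0 0 0 0 .75;0 0 0 0 0 0 .6;0 0 0 0 0 0 .6;0 0 0 0 0 0 .6;0 0 0 0 0 0 .6",
  "force": 8
}}

```text
t: 3.5
eef_pos: [0.4262, -0.2577, 0.0196]
tool_rot: [0.043, 0.955, -0.179, 0.231]
force: [0.4, 1.9, 8.3]
width: 0.0746
grip_force: 7.9
```

```bash
python3 -c "
from h import *
rep(); print(env.read_state()['grip_force'])"
```

```text
t 3.5 dock mm [-179.2   -6.6   19.6] F dock [-0.5  1.9  8.3] w 74.6 tilt 27.1 xaxis [0.888 0.058 0.456] y [ 0.065 -0.998  0.   ] q [-0.9   0.53  2.06  1.04  0.27  0.07]
7.93368305079639
```

{"method": "send_rows", "body": {
  "increments": ".05 0 -.09 0 0 0 .6;.04 -.1 .02 -.09 0 .18 .6;.04 -.1 .02 -.09 0 .18 .6;.04 -.08 .02 -.09 0 .17 .6;.14 0 .07 0 0 0 .6;.14 0 .07 0 0 0 .6;.14 0 .07 0 0 0 .6;0 0 0 0 0 0 .6"
}}

```text
t: 4.17
eef_pos: [0.4459, -0.2575, 0.0218]
tool_rot: [0.05, 0.95, -0.209, 0.228]
force: [0.6, -0.5, -3.3]
width: 0.0753
grip_force: 8.0
```

```bash
python3 -c "
from h import *
rep(); print(env.read_state()['grip_force'])
im,W,c=cloud('scene'); D=dock(W)
m=(D[...,2]>.052)&(D[...,2]<.060)&(D[...,0]>-.17)&(D[...,0]<-.085)&(abs(D[...,1])<.06)
print(cv2.minAreaRect((D[m][:,:2]*1e3).astype(np.float32)),m.sum())"
```

```text
t 4.17 dock mm [-161.5    2.    21.8] F dock [ 0.8 -0.1 -3.3] w 75.3 tilt 27.0 xaxis [0.891 0.003 0.454] y [ 0.003 -1.     0.   ] q [-0.85  0.53  2.01  0.87  0.24  0.35]
7.960134157910943
((-138.7388916015625, 0.3388633728027344), (108.97904205322266, 60.5373649597168), 89.87996673583984) 401
```

{"method": "send_rows", "body": {
  "increments": "0 0 0 0 0 0 1;0 0 0 0 0 0 1;0 0 0 0 -.83 0 1;0 0 0 0 -.83 0 1;0 0 0 0 -.83 0 1;-.73 0 -.16 0 0 0 1;-.73 0 -.16 0 0 0 1;-.05 0 .23 0 0 0 -.09;0 0 0 0 0 0 -.09;0 0 0 0 0 0 -.09;0 0 0 0 0 0 -.09"
}}

```text
t: 5.13
eef_pos: [0.4105, -0.2358, 0.01]
tool_rot: [0.025, 0.965, -0.208, 0.16]
force: [-0.3, 0.1, 0.6]
width: 0.0636
grip_force: 0.0
```

```bash
python3 -c "
from h import *
rep()"
```

```text
t 5.13 dock mm [-202.6    6.6   10. ] F dock [-0.3 -0.1  0.6] w 63.6 tilt 18.6 xaxis [0.947 0.008 0.32 ] y [ 0.015 -1.    -0.019] q [-0.86  0.52  2.03  0.48  0.33  0.71]
```

{"method": "send_rows", "body": {
  "increments": "0.02 .08 -.04 0 0 0 -.09;0.02 .08 -.04 0 0 0 -.09;.2 0 .07 0 .25 0 -.09;.2 0 .07 0 .25 0 -.09;.2 0 .07 0 .25 0 -.09;.19 0 .08 0 .25 0 -.09;.19 0 .08 0 .25 0 -.09;.19 0 .09 0 .25 0 -.09;0 0 0 0 0 0 -.09",
  "force": 30
}}

```text
t: 5.88
eef_pos: [0.4431, -0.2556, 0.0126]
tool_rot: [0.041, 0.949, -0.205, 0.236]
force: [-0.7, 1.4, -0.5]
width: 0.0406
grip_force: 0.0
```

```bash
cat > p.py <<'E'
from h import *
import sys
rep()
im,W,c=cloud('scene'); D=dock(W)
x0=tcp()[1][0]
m=(D[...,2]>.050)&(D[...,2]<.072)&(D[...,0]>x0+.016)&(D[...,0]<min(x0+.09,-.068))&(abs(D[...,1])<.034)
q=(D[m]*1e3); print(len(q),np.percentile(q,[2,50,98],axis=0).round(1).tolist() if len(q) else '')
if len(sys.argv)>1: save(sys.argv[1],im,(120,250,180,340),4)
E
python3 p.py
```

```text
t 5.88 dock mm [-164.8    2.5   12.6] F dock [-1.2  0.9 -0.5] w 40.6 tilt 27.6 xaxis [0.886 0.004 0.464] y [ 0.015 -1.    -0.02 ] q [-0.86  0.55  2.04  1.08  0.25  0.11]
494 [[-143.9, -24.6, 51.4], [-115.3, -4.6, 58.5], [-86.9, 27.0, 61.9]]
```

{"method": "send_rows", "body": {
  "increments": ".18 0 .09 0 .25 0 -.09;.18 0 .09 0 .25 0 -.09;.18 0 .1 0 .25 0 -.09;.18 0 .1 0 .25 0 -.09;.17 0 .11 0 .25 0 -.09;.17 0 .11 0 .25 0 -.09;.17 0 .11 0 .25 0 -.09;.16 0 .12 0 .25 0 -.09;0 0 0 0 0 0 -.09"
}}

```text
t: 6.68
eef_pos: [0.4873, -0.2752, 0.0141]
tool_rot: [0.062, 0.919, -0.2, 0.333]
force: [-1.3, -0.2, -0.6]
width: 0.0402
grip_force: 0.8
```

```bash
python3 p.py
```

```text
t 6.68 dock mm [-116.5    3.4   14.1] F dock [-1.1 -0.7 -0.6] w 40.2 tilt 39.6 xaxis [ 0.771 -0.001  0.637] y [ 0.015 -1.    -0.02 ] q [-0.86  0.63  2.04  2.06  0.33 -0.85]
276 [[-99.9, -24.0, 53.1], [-83.8, -4.4, 60.6], [-68.6, 27.5, 64.2]]
```

{"method": "send_rows", "body": {
  "increments": ".17 .02 .1 0 .22 0 -.09;.17 .02 .1 0 .22 0 -.09;.16 .02 .11 0 .22 0 -.09;.16 .02 .11 0 .22 0 -.09;.155 .02 .12 0 .22 0 -.09;.15 0 .12 0 .22 0 -.09;.15 0 .13 0 .22 0 -.09;.15 0 .13 0 .22 0 -.09;0 0 0 0 0 0 -.09"
}}

```text
t: 7.48
eef_pos: [0.5289, -0.297, 0.0211]
tool_rot: [0.079, 0.885, -0.193, 0.417]
force: [-0.6, 0.2, -0.1]
width: 0.04
grip_force: 0.1
```

```bash
python3 p.py
```

```text
t 7.48 dock mm [-69.5   1.2  21.1] F dock [-0.6 -0.1 -0.1] w 40.0 tilt 50.2 xaxis [ 0.641 -0.005  0.768] y [ 0.016 -1.    -0.021] q [-0.85  0.69  2.01  2.39  0.51 -1.16]
0
```

{"method": "send_rows", "body": {
  "increments": ".1 0 .09 0 0 0 -.09;.1 0 .09 0 0 0 -.09;.1 0 .09 0 0 0 -.09;.1 0 .09 0 0 0 -.09;0 0 0 0 0 0 -.09"
}}

```text
t: 7.95
eef_pos: [0.5438, -0.3042, 0.0238]
tool_rot: [0.08, 0.885, -0.193, 0.417]
force: [-1.3, 0.2, -1.1]
width: 0.0403
grip_force: 0.3
```

```bash
python3 p.py; python3 -c "
from h import *
im,W,c=cloud('side'); save('d1.png',im,(130,260,190,330),4)"
```

```text
t 7.95 dock mm [-53.    1.   23.8] F dock [-1.2 -0.4 -1.1] w 40.3 tilt 50.2 xaxis [ 0.64  -0.005  0.768] y [ 0.015 -1.    -0.019] q [-0.83  0.7   1.96  2.36  0.47 -1.11]
0
```

View pics/d1.png

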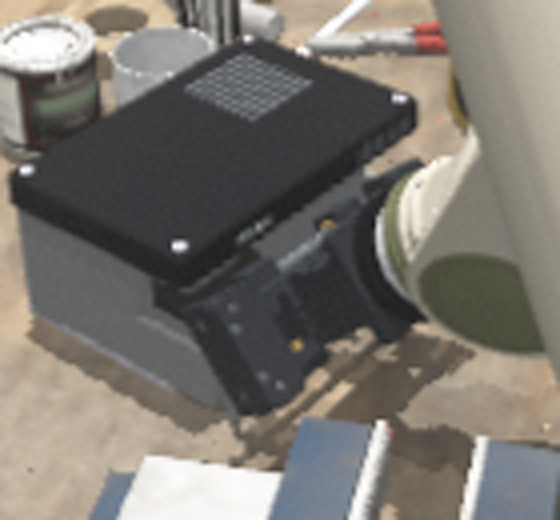

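The side view shows the gripper body just clear of the roof edge at about (200,275). I continue with small steps and watch the force.

{"method": "send_rows", "body": {
  "increments": ".035 0 .038 0 0 0 -.09;.035 0 .038 0 0 0 -.09;.035 0 .038 0 0 0 -.09;0 0 0 0 0 0 -.09"
}}

```text
t: 8.38
eef_pos: [0.5473, -0.3057, 0.0235]
tool_rot: [0.08, 0.885, -0.193, 0.416]
force: [-1.7, 1.3, -0.4]
width: 0.0398
grip_force: 1.2
```

```bash
python3 -c "
from h import *
rep()"
```

```text
t 8.38 dock mm [-49.2   1.1  23.5] F dock [-2.1  0.4 -0.4] w 39.8 tilt 50.1 xaxis [ 0.641 -0.005  0.768] y [ 0.015 -1.    -0.019] q [-0.83  0.7   1.95  2.36  0.46 -1.09]
```

{"method": "send_rows", "body": {
  "increments": ".025 0 .025 0 0 0 -.09;0 0 0 0 0 0 -.09"
}}

```text
t: 8.55
eef_pos: [0.5482, -0.3061, 0.0235]
tool_rot: [0.08, 0.885, -0.193, 0.416]
force: [-2.3, 0.4, -0.5]
width: 0.0402
grip_force: 1.1
```

```bash
python3 -c "
from h import *
rep()"
```

```text
t 8.55 dock mm [-48.2   1.1  23.5] F dock [-2.3 -0.7 -0.5] w 40.2 tilt 50.1 xaxis [ 0.641 -0.005  0.767] y [ 0.015 -1.    -0.019] q [-0.83  0.7   1.95  2.35  0.46 -1.09]
```

{"method": "send_rows", "body": {
  "increments": ".025 0 .025 0 0 0 -.09;0 0 0 0 0 0 -.09;0 0 0 0 0 0 -.09"
}}

```text
t: 8.8
eef_pos: [0.5492, -0.3066, 0.0239]
tool_rot: [0.08, 0.885, -0.193, 0.416]
force: [-2.2, 0.8, 0.3]
width: 0.0403
grip_force: 1.3
```

{"method": "send_rows", "body": {
  "increments": ".025 0 .025 0 0 0 -.09;0 0 0 0 0 0 -.09;0 0 0 0 0 0 -.09"
}}

```text
t: 9.05
eef_pos: [0.5499, -0.3068, 0.0238]
tool_rot: [0.08, 0.885, -0.193, 0.416]
force: [-4.2, 1.2, 1.4]
width: 0.0397
grip_force: 2.6
```

{"method": "send_rows", "body": {
  "increments": ".02 0 .02 0 0 0 -.09;0 0 0 0 0 0 -.09;0 0 0 0 0 0 -.09"
}}

```text
t: 9.3
eef_pos: [0.5502, -0.3069, 0.0238]
tool_rot: [0.08, 0.885, -0.194, 0.416]
force: [-8.2, 3.2, 3.5]
width: 0.0399
grip_force: 4.8
```

```bash
python3 -c "
from h import *
rep()"
```

```text
t 9.3 dock mm [-46.    1.3  23.8] F dock [-8.8 -0.5  3.5] w 39.9 tilt 50.1 xaxis [ 0.642 -0.006  0.767] y [ 0.015 -1.    -0.02 ] q [-0.82  0.7   1.94  2.35  0.45 -1.08]
```

{"method": "send_rows", "body": {
  "increments": "-.3 0 -.35 0 0 0 -.09;-.6 0 -.7 0 0 0 -.09;-.3 0 -.7 0 0 0 -1;-.3 0 -.7 0 0 0 -1;0 .8 -.8 0 0 0 -1;0 .8 -.8 0 0 0 -1;0 0 0 0 0 0 -1;0 0 0 0 0 0 -1"
}}

```text
t: 9.97
eef_pos: [0.4189, -0.3039, 0.0673]
tool_rot: [0.082, 0.884, -0.195, 0.417]
force: [0.3, -0.3, 1.0]
width: 0.0025
grip_force: 0.0
```

```bash
python3 - <<'E'
from h import *
rep()
im,W,cal=cloud("wrist"); D=dock(W); np.savez("w2.npz",W=W,im=im,K=cal[0],R=cal[1],t=cal[2]); save("w2.png",im,s=1.5)
def st(n,m): 
    q=D[m]*1e3; print(n,len(q), np.percentile(q,[2,50,98],axis=0).round(1).tolist() if len(q)>3 else "")
b=(abs(D[...,1])<.045)&(D[...,0]>-.07)&(D[...,0]<.05)
st("top",b&(abs(D[...,2]-.061)<.008)); st("low",b&(abs(D[...,2]-.043)<.007)); st("rear",b&(D[...,2]>.014)&(D[...,2]<.04))
E
```

```text
t 9.97 dock mm [-166.3  -51.5   67.3] F dock [ 0.4 -0.2  1. ] w 2.5 tilt 50.3 xaxis [ 0.639 -0.006  0.769] y [ 0.011 -1.    -0.018] q [-1.11  0.54  2.22  2.12  0.63 -1.12]
top 2 
low 2010 [[-61.5, -44.1, 36.1], [-32.6, -2.1, 42.9], [-17.9, 39.1, 49.2]]
rear 1860 [[-64.8, -44.2, 14.7], [-39.1, -7.1, 30.6], [-13.4, 39.1, 39.5]]
```

View pics/w2.png

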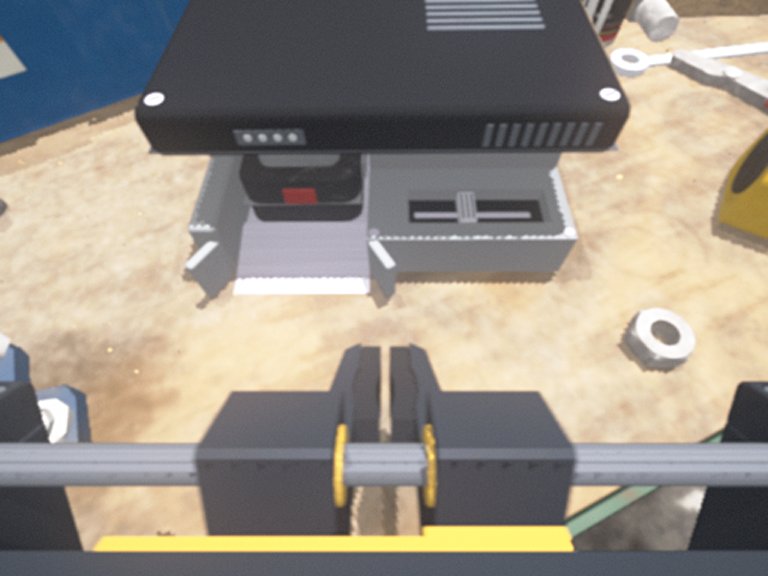

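The battery is inside the bay, with its red latch at (300,196) behind the lip. The recess runs from (408,212) to (543,212) with the rib at (466,207). The fingertips are tapered and shut at (385,350).

```bash
python3 - <<'E'
from h import *
f=np.load("w2.npz"); D=dock(f["W"]); K,Rm,t=f["K"],f["R"],f["t"]; c=-Rm.T@t
m=(abs(D[...,1])<.03)&(D[...,0]>-.040)&(D[...,0]<-.022)&(D[...,2]>.037)&(D[...,2]<.052)
q=D[m]; A=np.c_[q[:,:2],np.ones(len(q))]; print("bat plane",len(q),np.linalg.lstsq(A,q[:,2],rcond=None)[0],np.median(q[:,2]))
def px(u,v,z):
    d=Rm.T@np.linalg.inv(K)@np.array([u/1.5,v/1.5,1]); p=c+d*(z-c[2])/d[2]; return (dock(p)*1e3).round(1)
for n,u,v,z in [("rec FL",408,201,.036),("rec FR",542,201,.036),("rec NL",412,222,.036),("rec NR",544,222,.036),("ribFL",458,193,.036),("ribFR",474,193,.036),("ribNL",459,221,.036),("ribNR",476,221,.036),("deckL near",375,235,.036),("deckR near",573,235,.036),("rampL",235,293,0),("rampR",368,293,0),("roofL",150,152,.082),("roofR",618,152,.082),("batL",244,185,.043),("batR",360,185,.043)]: print(n,px(u,v,z))
# finger extents seen by wrist camera, in tool frame
s=env.read_state(); r=R.from_quat(np.roll(s["tool_rot"],-1))
T=r.inv().apply((f["W"].reshape(-1,3)-s["eef_pos"])).reshape(384,512,3)*1e3
for z0 in range(-60,4,6):
    k=(T[...,2]>z0)&(T[...,2]<z0+6)&(abs(T[...,1])<45)&(abs(T[...,0])<30)
    if k.sum()>5: print(z0,k.sum(),T[k].min(0).round(0),T[k].max(0).round(0))
E
```

```text
bat plane 1368 [0.4247085  0.02494216 0.05716132] 0.04318907257698334
rec FL [-49.2 -62.3  36. ]
rec FR [ -49.6 -141.7   36. ]
rec NL [-65.4 -64.3  36. ]
rec NR [ -65.7 -139.9   36. ]
ribFL [-42.9 -92.6  36. ]
ribFR [ -42.9 -102.2   36. ]
ribNL [-64.8 -91.4  36. ]
ribNR [ -64.8 -101.2   36. ]
deckL near [-74.9 -43.1  36. ]
deckR near [ -75.2 -154.3   36. ]
rampL [-91.9  45.1   0. ]
rampR [-91.9 -37.9   0. ]
roofL [-58.4  68.2  82. ]
roofR [ -60.5 -162.7   82. ]
batL [-42.4  35.7  43. ]
batR [-42.8 -33.7  43. ]
-60 69 [-10.  -9. -60.] [ 13.   9. -54.]
-54 103 [-10. -11. -54.] [ 13.  10. -48.]
-48 764 [  1. -11. -48.] [ 12.  11. -42.]
-42 391 [  0. -12. -42.] [ 13.  11. -36.]
-36 389 [  9. -17. -36.] [ 13.  17. -30.]
-30 420 [  3. -17. -30.] [ 13.  17. -24.]
-24 472 [ -7. -16. -24.] [ 13.  16. -18.]
-18 318 [  9. -15. -18.] [ 13.  16. -12.]
-12 266 [ 10. -15. -12.] [13. 15. -6.]
-6 211 [  9. -14.  -6.] [13. 14. -0.]
0 6 [10. -6.  0.] [10.  5.  1.]
```

{"method": "send_rows", "body": {
  "increments": "0 .78 0 0 0 0 -1;0 .78 0 0 0 0 -1;0 .78 0 0 0 0 -1;.44 0 .57 0 0 0 -1;.44 0 .57 0 0 0 -1;.44 0 .57 0 0 0 -1;.44 0 .57 0 0 0 -1;0 0 0 0 0 0 -1;0 0 0 0 0 0 -1"
}}

```text
t: 10.77
eef_pos: [0.4714, -0.3998, 0.0611]
tool_rot: [0.079, 0.885, -0.192, 0.417]
force: [-0.2, -0.0, 0.6]
width: 0.0005
grip_force: 0.0
```

```bash
python3 - <<'E'
from h import *
rep(); print(env.read_state()["grip_force"])
D=dock(np.load("w2.npz")["W"])*1e3
m=(abs(D[...,1])<25)&(D[...,0]>-75)&(D[...,0]<0)&(D[...,2]<80); q=D[m]
for z in range(0,80,4):
    k=(q[:,2]>=z)&(q[:,2]<z+4)
    if k.sum()>5: print(z,k.sum(),np.percentile(q[k,0],[5,50,95]).round(1))
for sgn in (-1,1):
    k=(q[:,1]*sgn>10)&(abs(q[:,0]+36)<3)&(q[:,2]>38); print(sgn,np.median(q[k,2]))
E
```

```text
t 10.77 dock mm [ -78.2 -116.2   61.1] F dock [-0.1 -0.1  0.6] w 0.5 tilt 50.2 xaxis [ 0.641 -0.003  0.768] y [ 0.019 -1.    -0.02 ] q [-1.11  0.61  1.93  1.81  0.54 -0.75]
0.0
0 88 [-74.9 -73.4 -70.3]
4 930 [-73.2 -64.5 -38.9]
8 746 [-57.3 -48.9 -38.8]
12 142 [-39.9 -39.1 -38.2]
16 139 [-39.9 -39.1 -38.2]
20 137 [-40.1 -39.2 -38.2]
24 139 [-41.3 -39.2 -38.2]
28 155 [-41.7 -39.7 -38.1]
32 170 [-41.5 -39.6 -38.2]
36 198 [-41.1 -39.1 -38. ]
40 752 [-39.4 -33.7 -23.6]
44 185 [-32.2 -26.6 -24.4]
48 153 [-27.6 -26.6 -25.2]
52 31 [-27.7 -27.  -26.6]
-1 42.781677177731396
1 42.87020334521457
```

{"method": "send_rows", "body": {
  "increments": ".03 .18 0 0 0 0 -1;0 0 .35 0 0 0 -1;0 0 .35 0 0 0 -1;0 0 .2 0 0 0 -1;0 0 0 0 0 0 -1"
}}

```text
t: 11.18
eef_pos: [0.4875, -0.4147, 0.0437]
tool_rot: [0.08, 0.885, -0.193, 0.416]
force: [-0.1, -0.3, -0.4]
width: 0.0002
grip_force: 0.0
```

```bash
python3 -c "
from h import *
rep()
im,W,(K,Rm,t)=cloud('wrist'); save('w3.png',im,(70,270,200,430),3)"
```

```text
t 11.18 dock mm [ -57.3 -122.9   43.7] F dock [ 0.1 -0.3 -0.4] w 0.2 tilt 50.1 xaxis [ 0.641 -0.006  0.767] y [ 0.015 -1.    -0.02 ] q [-1.09  0.67  1.88  1.83  0.53 -0.76]
```

View pics/w3.png

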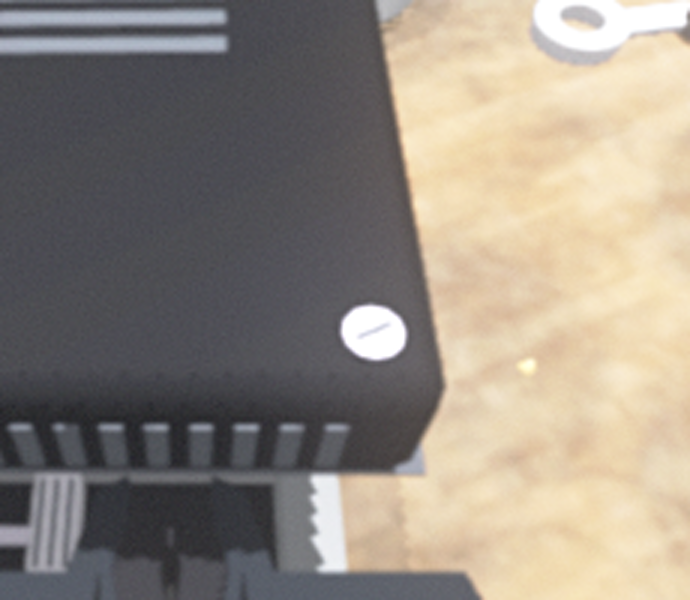

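The fingertips (about px 97 to 245) sit between the rib's right edge (85) and the recess's right end (275). I lower into the recess and push gently left.

{"method": "send_rows", "body": {
  "increments": ".02 .02 .14 0 0 0 -1;.02 .02 .14 0 0 0 -1;0 0 0 0 0 0 -1;0 0 0 0 0 0 -1"
}}

```text
t: 11.57
eef_pos: [0.4932, -0.4186, 0.0404]
tool_rot: [0.08, 0.885, -0.193, 0.416]
force: [0.2, -0.4, -0.2]
width: 0.0003
grip_force: 0.0
```

```bash
python3 -c "
from h import *
rep()"
```

```text
t 11.57 dock mm [ -50.6 -124.1   40.4] F dock [ 0.4 -0.2 -0.2] w 0.3 tilt 50.2 xaxis [ 0.641 -0.005  0.768] y [ 0.015 -1.    -0.019] q [-1.08  0.68  1.86  1.84  0.52 -0.75]
```

{"method": "send_rows", "body": {
  "increments": "-.04 0 .03 0 0 0 -1;-.04 0 .03 0 0 0 -1;0 0 0 0 0 0 -1;0 -.1 0 0 0 0 -1;0 -.07 0 0 0 0 -1;0 -.07 0 0 0 0 -1;0 0 0 0 0 0 -1;0 0 0 0 0 0 -1"
}}

```text
t: 12.23
eef_pos: [0.496, -0.4117, 0.0377]
tool_rot: [0.08, 0.885, -0.193, 0.416]
force: [0.4, 0.3, -0.4]
width: 0.0002
grip_force: 0.1
```

```bash
python3 -c "
from h import *
rep()"
```

```text
t 12.23 dock mm [ -50.9 -116.6   37.7] F dock [ 0.2  0.4 -0.4] w 0.2 tilt 50.2 xaxis [ 0.641 -0.005  0.768] y [ 0.015 -1.    -0.019] q [-1.07  0.68  1.87  1.87  0.52 -0.78]
```

{"method": "send_rows", "body": {
  "increments": "0 -.07 0 0 0 0 -1;0 -.07 0 0 0 0 -1;0 0 0 0 0 0 -1;0 0 0 0 0 0 -1"
}}

```text
t: 12.57
eef_pos: [0.4977, -0.4079, 0.0377]
tool_rot: [0.08, 0.885, -0.193, 0.416]
force: [-0.6, -0.6, 0.2]
width: 0.0004
grip_force: 0.4
```

{"method": "send_rows", "body": {
  "increments": "0 -.07 0 0 0 0 -1;0 -.07 0 0 0 0 -1;0 0 0 0 0 0 -1;0 0 0 0 0 0 -1"
}}

```text
t: 12.9
eef_pos: [0.4995, -0.4039, 0.0378]
tool_rot: [0.08, 0.885, -0.193, 0.416]
force: [0.4, -0.9, -0.5]
width: 0.0005
grip_force: 0.3
```

```bash
python3 -c "
from h import *
rep()"
```

```text
t 12.9 dock mm [ -51.  -108.1   37.8] F dock [ 0.7 -0.7 -0.5] w 0.5 tilt 50.2 xaxis [ 0.641 -0.005  0.768] y [ 0.015 -1.    -0.019] q [-1.05  0.68  1.88  1.9   0.51 -0.8 ]
```

{"method": "send_rows", "body": {
  "increments": "0 -.07 0 0 0 0 -1;0 -.07 0 0 0 0 -1;0 0 0 0 0 0 -1"
}}

```text
t: 13.15
eef_pos: [0.5009, -0.401, 0.0379]
tool_rot: [0.081, 0.885, -0.194, 0.416]
force: [-1.8, -5.0, -1.2]
width: 0.0003
grip_force: 2.8
```

{"method": "send_rows", "body": {
  "increments": "0 -.06 0 0 0 0 -1;0 -.06 0 0 0 0 -1;0 0 0 0 0 0 -1"
}}

```text
t: 13.4
eef_pos: [0.5022, -0.3978, 0.0379]
tool_rot: [0.081, 0.885, -0.194, 0.416]
force: [-0.5, -2.0, -0.5]
width: 0.0006
grip_force: 1.0
```

{"method": "send_rows", "body": {
  "increments": "0 -.06 0 0 0 0 -1;0 -.06 0 0 0 0 -1;0 0 0 0 0 0 -1"
}}

```text
t: 13.65
eef_pos: [0.5043, -0.3932, 0.038]
tool_rot: [0.08, 0.885, -0.193, 0.416]
force: [-0.4, -1.5, -0.3]
width: 0.0002
grip_force: 0.8
```

```bash
python3 -c "
from h import *
rep()"
```

```text
t 13.65 dock mm [-51.2 -96.3  38. ] F dock [ 0.3 -1.5 -0.3] w 0.2 tilt 50.2 xaxis [ 0.641 -0.005  0.768] y [ 0.016 -1.    -0.02 ] q [-1.03  0.68  1.89  1.94  0.5  -0.82]
```

{"method": "send_rows", "body": {
  "increments": "0 -.05 0 0 0 0 -1;0 -.03 0 0 0 0 -1;0 0 0 0 0 0 -1"
}}

```text
t: 13.9
eef_pos: [0.5048, -0.3921, 0.0381]
tool_rot: [0.081, 0.885, -0.194, 0.416]
force: [-2.9, -4.6, -1.8]
width: 0.0005
grip_force: 2.7
```

{"method": "send_rows", "body": {
  "increments": "0 -.04 0 0 0 0 -1;0 0 0 0 0 0 -1;0 0 0 0 0 0 -1"
}}

```text
t: 14.15
eef_pos: [0.505, -0.3918, 0.0381]
tool_rot: [0.081, 0.885, -0.194, 0.416]
force: [-3.3, -8.0, -1.4]
width: 0.0002
grip_force: 4.4
```

{"method": "send_rows", "body": {
  "increments": "0 -.03 0 0 0 0 -1;0 0 0 0 0 0 -1;0 0 0 0 0 0 -1"
}}

```text
t: 14.4
eef_pos: [0.5051, -0.3916, 0.0381]
tool_rot: [0.082, 0.885, -0.195, 0.416]
force: [-5.5, -11.0, -0.4]
width: -0.0001
grip_force: 5.7
```

At the end stop, with a clear force rise. Backing away and checking.

{"method": "send_rows", "body": {
  "increments": "0 .12 0 0 0 0 -1;.05 .05 -.3 0 0 0 -1;0 0 -.6 0 0 0 -1;0 0 -.8 0 0 0 -1;0 0 -.8 0 0 0 -1;0 0 -.8 0 0 0 -1;0 0 0 0 0 0 -1;0 0 0 0 0 0 -1;0 0 0 0 0 0 -1"
}}

```text
t: 15.15
eef_pos: [0.4354, -0.365, 0.1023]
tool_rot: [0.08, 0.885, -0.193, 0.416]
force: [0.1, 0.1, 0.4]
width: 0.0004
grip_force: 0.0
```

```bash
python3 - <<'E'
from h import *
rep()
im,W,(K,Rm,t)=cloud("wrist"); save("w4.png",im,s=1.5)
np.savez("w4.npz",W=W,K=K,R=Rm,t=t)
D=dock(W)*1e3
m=(abs(D[...,1])<25)&(D[...,0]>-75)&(D[...,0]<0)&(D[...,2]<80); q=D[m]
for z in range(8,60,6):
    k=(q[:,2]>=z)&(q[:,2]<z+6)
    if k.sum()>5: print(z,k.sum(),np.percentile(q[k,0],[5,50,95]).round(1))
E
```

```text
t 15.15 dock mm [-125.6  -99.9  102.3] F dock [0.  0.2 0.4] w 0.4 tilt 50.2 xaxis [ 0.641 -0.005  0.768] y [ 0.015 -1.    -0.019] q [-1.15  0.48  2.04  1.73  0.55 -0.69]
8 640 [-57.8 -48.2 -38.8]
14 167 [-58.7 -39.1 -38.3]
20 223 [-58.7 -39.8 -38.4]
26 166 [-41.7 -39.4 -38.3]
32 216 [-41.5 -39.6 -38.4]
38 354 [-39.6 -38.1 -35.3]
```

View pics/w4.png

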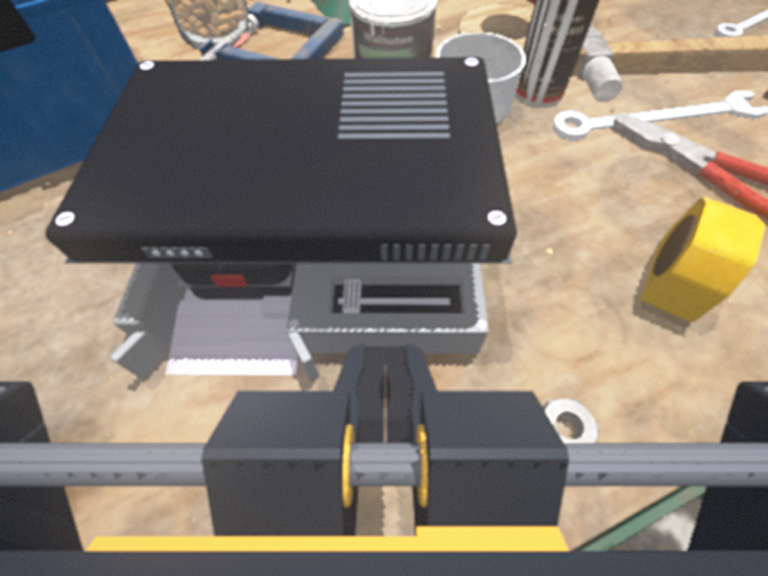

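The rib now sits at the left end of the recess (352,295), with the bolt out in the bay mouth at (278,305). The battery is unmoved at (230,280), and the tape and nut are where they were. One numeric check on rib travel, then I hand in.

```bash
python3 - <<'E'
from h import *
f=np.load("w4.npz"); K,Rm,t=f["K"],f["R"],f["t"]; c=-Rm.T@t
def px(u,v,z):
    d=Rm.T@np.linalg.inv(K)@np.array([u/1.5,v/1.5,1]); p=c+d*(z-c[2])/d[2]; return (dock(p)*1e3).round(1)
print(px(344,312,.036),px(361,312,.036),px(333,312,.036),px(462,312,.036))
D=dock(f["W"])*1e3
m=(D[...,1]>-40)&(D[...,1]<5)&(D[...,0]>-66)&(D[...,0]<-46)&(D[...,2]>14)&(D[...,2]<35); print("bolt",m.sum(),np.percentile(D[m],[2,98],axis=0).round(1).tolist())
E
```

```text
[-65.2 -72.   36. ] [-65.2 -82.2  36. ] [-65.3 -65.4  36. ] [ -64.9 -142.5   36. ]
bolt 273 [[-59.1, -34.7, 16.8], [-47.5, -17.4, 26.5]]
```

```bash
python3 -c "
from bench import env
print(env.job_done())"
```

```text
the job is handed in; nothing more can be done
None
```

I pushed the battery home and flat in the bay, slid the lock through its click to the end stop, and handed the job in; my measurements show it locked, but no verdict came back.

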